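# Draw the forgotten screwdriver out of the heater casing

## Task

Someone left the red screwdriver inside the grey heater casing. First turn the black selector back to off, the red dot, so that it clicks in, and let go; then draw the screwdriver out through the service opening, which is shorter than the tool: slant it and ease it out without jamming it on the casing. Finish still gripping it, at rest in the air, all of it at least 6 cm above the casing's top, selector still at off, mug and tape rolls left where they stand.

Things in the scene. Friction and masses are not known exactly. Their poses are not given: they have to be found in the camera images.
- casing: Grey sheet-steel casing, fixed, 300 (x) x 160 (y) x 60 mm high. Origin: centre of its underside; x points away from the robot (within 21 degrees), to the half with the service opening. Inside floor 4 mm above the worktop; walls 4 mm; cover from 57 to 60 mm above the worktop. A fixed cover closes the half x < 0. The opening is a rectangle from x = 0 to 140 mm, y = -65 to +65 mm.
- opening (a point): Centre of the service opening, level with the casing's top (casing x = 70 mm, y = 0, z = 60 mm).
- selector (a joint): Selector knob on the cover, vertical axis. Rad, growing clockwise seen from above; 0 = off: white pointer line at the red dot, along casing +x. Clicks in at 0, 0.70 (one bar) and 1.40 (two bars); starts at one of the last two; stops at -0.3 and 1.7. Turning takes about 0.06 N m; let go within 0.25 rad of a click, it settles there.
- selector_grip (a point): On the knob's axis (casing x = -80 mm, y = 0), 90 mm above the worktop. The black grip bar, 44 mm long and 12 mm thick, stands from 68 to 96 mm above the worktop on a round flange of 44 mm diameter. x axis: along the bar to its pointer end.
- selector_pointer (a point): Pointer end of the grip bar, on its top, 21 mm from the knob's axis.
- screwdriver: Screwdriver with red handle, 223 mm, about 0.09 kg, loose and level on the casing's floor, handle under the opening, blade under the cover. Origin: underside, mid-length; x points to the tip (towards casing -x, within 6 degrees); the tool's axis is 16.5 mm above it. Round handle, up to 33 mm thick, from x = -112 to -8 mm; steel shaft, 6 mm thick, from there to x = +111 mm.
- screwdriver_handle (a point): Middle of the handle, on the tool's axis (x = -60 mm).
- screwdriver_tip (a point): Tip of the blade, on the tool's axis.
- screwdriver_butt (a point): Far end of the handle, on the tool's axis.
- mug_tea: White mug with blue pattern, 82 x 117 x 91 mm, standing beside the casing. Origin: centre of its underside.
- tape_roll: Roll of beige tape, 104 x 102 x 25 mm, lying flat. Origin: centre of its underside.
- tape_black: Roll of black tape, 58 x 56 x 19 mm, lying flat. Origin: centre of its underside.

How it is judged:
On the way, in this order (a step that is already met when the one before it is completed fails the run):
1. the selector is turned to off and let go there, the screwdriver still in the casing (value of joint selector between -0.17 and 0.17 rad and contact force between the fingers and selector below 0.1 N and height (world z) of screwdriver_butt below 0.05 m), for 0.2 s.
2. the whole screwdriver is out, above the casing's top, in the fingers (height (world z) of each of screwdriver_tip, screwdriver_butt above 0.075 m and contact force between the fingers and screwdriver above 1 N and contact force between screwdriver and casing below 0.1 N), for 0.2 s.
At the end, for the whole second after the job is handed in: The fingers hold the screwdriver still (under 0.05 m/s, over 1 N on it), tip and handle end both more than 115 mm above the worktop (55 mm over the casing's top), not touching the casing; the selector is within 0.17 rad of off; mug and tape rolls are within 30 mm of where they stood (value of joint selector between -0.17 and 0.17 rad and height (world z) of each of screwdriver_tip, screwdriver_butt above 0.115 m and contact force between the fingers and screwdriver above 1 N and contact force between screwdriver and casing below 0.1 N and linear speed of screwdriver below 0.05 m/s and distance of each of mug_tea, tape_roll, tape_black from where it was at the start of the episode below 0.03 m); the arm keeps its last pose, push and grip.
It fails at once if the mug or a tape roll is shifted by more than 30 mm or the mug tipped (distance of any of mug_tea, tape_roll, tape_black from where it was at the start of the episode above 0.03 m or angle between mug_tea's own z axis and vertical above 0.4 rad).
It fails at once if the screwdriver is jammed or levered on the casing with more than 30 N (contact force between screwdriver and casing above 30 N).
It also fails if it takes over 54 s, if anything falls off the work surface, if the arm or the gripper's body presses on something with over 40 N, if the wrist force passes 120 N, or if a joint passes its speed limit or range.

## Robot

A 7-joint arm with a two-finger parallel gripper is mounted at the origin on a cart in front of the work surface, level with it; the furniture and walls round the work are solid. World frame = base frame: x ahead of the robot, y to its left, z up, the work surface at z = 0. Lengths are in m, angles in rad, forces in N, time in s.
With the tool pointing down it reaches from about 0.425 to 0.875 m from the base axis. Payload 8.4 kg.
Tool frame: the origin (TCP) lies between the finger pads; the fingertips stand 11 mm ahead of it and the grasp point (between the pads) lies 8 mm behind it; z points along the fingers, y is the line along which they close (so a half turn about z gives the same grasp; the last joint's range is limited). The gripper opens to 85 mm and grips with 20 to 120 N. Pads are 22 mm wide; open, the fingers measure 114 mm over their backs; the gripper's body (76 mm by 85 mm) begins 54 mm behind the grasp point. The pads swing forward as they close: fully open they stand 13 mm farther back than shut.
Start: joints at [-1.439, 0.333, 0.04, 1.465, -0.013, 1.343, -0.059], TCP at [0.149, 0.633, 0.242] pointing down, gripper open.
Joint ranges: [-2.58, 2.58], [-0.38, 2.09], [-1.3, 1.39], [0.25, 2.4], [-1.5, 4.64], [0.08, 2.09], [-2.65, 2.65]. Speed limits (rad/s): [2.22, 2.22, 2.79, 2.79, 3.14, 3.14, 3.14].

## Interface

Orientations are given as a rotation vector (axis times angle).
In Python, from station import ctrl, eyes, job gives the robot as it stands. The module is installed in compiled form; this text tells all that it offers.
- The arm moves only by the tool move_arm, never from a script. Its argument "plan" is text: rows parted by semicolons, each of 6 numbers parted by spaces: the shift along the world's x, y, z in units of 40 mm (1.0 is 40 mm), then the turn, a rotation vector about the world's x, y, z in units of 5 degrees (1.0 is 5 degrees). A call has 1 to 8 rows; each row shifts and turns the commanded pose from where the row before left it; what a row does not reach is not made up. A row lasts 1/12 s, in which the tool goes at most 41.7 mm and 7.16 degrees, less where a joint would pass 70% of its speed; a pose out of reach is approached as far as the arm can. A call is refused whole if a number of a shift passes 1 or a number of a turn 1, either way. A call with a gripper value outside its range is refused whole. "jaw" is the finger opening in mm, from 0 to 85.4, set as the call begins (left out, the last holds). The fingers move at their own pace and stop on an object; "newtons" is the grip in N (left out, the last holds). Time passes only in rows, so rows that do not move let the fingers close. It gives the time, the measured TCP pose, the force, the opening and the grip force at its end, in the units of the state.
- ctrl.observe(): the state, without advancing time (a new reading comes with each control period).
- eyes.capture(name): name is "side" or "top" or "wrist"; returns a dict with "img" (420x560x3 uint8, red, green, blue), "depth" (420x560 float32, m along the optical axis (not along the pixel's ray), 0 where there is no reading), "fx", "fy", "cx", "cy" (pixels), "R" (3x3) and "t" (3): a world point X has camera coordinates R X + t; the wrist camera has in their place "mount" (4x4, takes a point from camera to tool coordinates, whose origin is the TCP and whose axes are the flange's). Camera axes: x right, y down, z forward; pixel columns grow to the right and rows downward; lengths in m; the calibration is good to about 2 mm. The wrist camera is an equidistant fisheye: a pixel r from the principal point sees the ray r / f radians off the axis. A picture is of the moment at which its call begins: read the wrist's pose just before it.
- job.job_done(): hands the job in; it is judged then, once.
The state is a dict: "t": time; "joint_positions": joint angles; "joint_velocities": joint speeds; "tau": joint torques, N m; "tool_pos": TCP position; "orientation": TCP orientation; "ft_force": force on the tool from outside, world axes, zero at the start; "moment": the same for the moment, N m; "finger_gap": opening from 0.0 (shut) to 1.0 (fully open); "grip_force": force on a finger pad.
Only numpy, scipy, OpenCV 4.12 (cv2) and the standard library are available. Lean on these libraries where they do the work, as an engineer would, in place of code of your own. Each camera call takes 0.05 s, during which the arm holds its last target. There are 200 camera calls.

## Working session

There is one attempt and no reset: what is moved stays moved. The work goes in short steps, Python scripts to look and compute and a tool call to move; the robot and the scene stay as the last step left them, time stands still between calls to the robot, and variables do not carry over. Pictures are saved under pics/ and viewed, at most 10 in all, crops included, and the job is handed in when it is done.

Besides the shell and the picture viewer there is one more tool, called after "Call:" by a JSON object that holds its "method" and its "body". move_arm: Moves the arm, as the interface text tells. Its arguments: {"type":"object","properties":{"plan":{"type":"string"},"jaw":{"type":"number"},"newtons":{"type":"number"}},"required":["plan"]}

```bash
mkdir -p pics
cat > h.py <<'E'
import numpy as np,cv2
from station import ctrl,eyes,job
def cap(n):
    c=eyes.capture(n); np.savez(f'{n}.npz',**c); return c
def px(c,u,v,z=None):
    """pixel->world by depth, or on plane z"""
    R=np.array(c['R']);t=np.array(c['t'])
    r=np.array([(u-c['cx'])/c['fx'],(v-c['cy'])/c['fy'],1.])
    if z is None: return R.T@(r*c['depth'][int(v),int(u)]-t)
    o=-R.T@t; d=R.T@r
    return o+d*(z-o[2])/d[2]
E
python3 - <<'E'
from h import *
for n in('top','side'):
    c=cap(n); cv2.imwrite(f'pics/{n}0.png',cv2.resize(c['img'][:,:,::-1],(800,600),interpolation=cv2.INTER_CUBIC))
    print(n,c['fx'],c['cx'],c['cy'],-np.array(c['R']).T@c['t'])
print(ctrl.observe())
E
```

```text
top 512.0662666683212 276.9594701298438 206.43533505653326 [0.4623255  0.03632177 1.07772321]
side 433.62400938952356 274.67326278593634 199.45003979495013 [ 0.30612506 -0.70134312  0.72230892]
{'t': 0.1, 'joint_positions': array([-1.43921479,  0.33382945,  0.0398667 ,  1.46620469, -0.01341926,
        1.34331945, -0.05847879]), 'joint_velocities': array([-5.29860826e-05, -1.81301858e-03,  7.19476198e-04, -1.89232483e-03,
       -5.40747633e-04,  1.96735045e-04, -4.92080591e-04]), 'tau': array([ 4.84729258e-03, -6.60018110e+01,  1.37088619e+00, -4.06468713e+01,
        1.72080996e-02,  8.77848594e-03,  3.30336854e-05]), 'tool_pos': array([0.1485994 , 0.63236048, 0.24150639]), 'orientation': array([-3.61684667e-01, -3.12060747e+00,  2.34373320e-03]), 'ft_force': array([-0.44562419, -0.83492909, -1.16384416]), 'moment': array([ 0.04258792,  0.01732843, -0.00791335]), 'grip_force': 0.0, 'finger_gap': 1.0010710446413176}
```

View pics/top0.png

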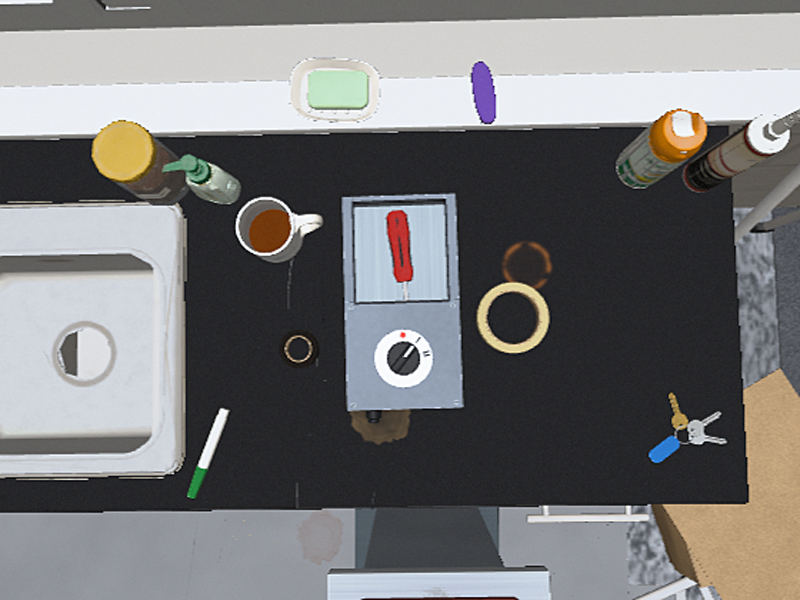

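View pics/side0.png

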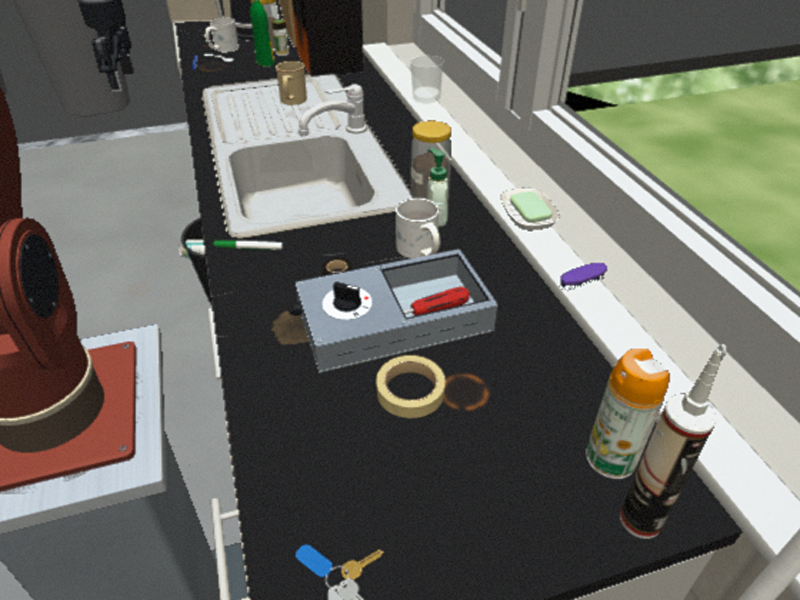

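The top view (scale 1.4286) shows the casing corners at about (343,196), (456,194), (463,408) and (347,411). The knob is near (403,358), with its pointer up-right at "I" (about 0.7). The handle runs from (398,213) to (404,282), and the shaft goes under the cover at (406,300). The mug is at (270,230), with its handle toward the casing. The tape rolls are at (513,317) and (299,349). Next I'll enlarge the casing and compute its pose.

Run:
```python
from h import *
c=dict(np.load('top.npz'))
im=c['img'][125:300,225:340,::-1]
cv2.imwrite('pics/crop.png',cv2.resize(im,None,fx=3.4,fy=3.4,interpolation=cv2.INTER_CUBIC))
f=1/1.42857
for n,u,v,z in [('c1',343,196,.06),('c2',456,194,.06),('c3',463,408,.06),('c4',347,411,.06),('dot',403,335,.062),('knob',403,358,.096)]:
    print(n,px(c,u*f,v*f,z).round(4))
# red handle mask points from depth
hsv=cv2.cvtColor(c['img'],cv2.COLOR_RGB2HSV)
m=((hsv[...,0]<8)|(hsv[...,0]>172))&(hsv[...,1]>150)&(hsv[...,2]>60)
m[:140]=0;m[210:]=0;m[:,:250]=0;m[:,320:]=0
v,u=np.nonzero(m); P=np.array([px(c,a,b) for a,b in zip(u,v)]);print(len(P),P.min(0),P.max(0))
mu=P.mean(0);w=np.linalg.svd((P-mu)[:,:2],full_matrices=False)[2][0];print(mu,w,np.percentile(P[:,2],[5,50,95]))
s=(P-mu)[:,:2]@w;print(s.min(),s.max())
```

```text
c1 [0.6865 0.1245 0.06  ]
c2 [ 0.6862 -0.035   0.06  ]
c3 [ 0.3872 -0.0378  0.06  ]
c4 [0.3855 0.1221 0.06  ]
dot [0.4889 0.0431 0.062 ]
knob [0.4573 0.0434 0.096 ]
585 [0.4623255  0.02947759 0.01958905] [0.67117615 0.06371897 1.07772321]
[0.61993298 0.04626046 0.03334485] [-0.99435632 -0.10609202] [0.02608718 0.03172052 0.0364809 ]
-0.050996375166702336 0.15777241577859602
```

View pics/crop.png

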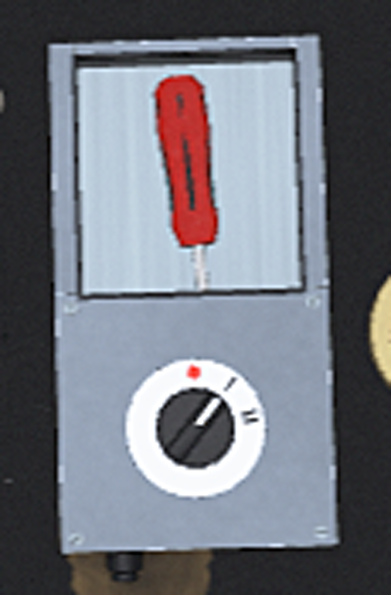

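The crop confirms that the casing is nearly square to the world: yaw about 0.01, centre about (0.536, 0.0435). The knob axis is at about (0.456, 0.043), with the pointer line at "I", which is 0.70. I'll move over the knob now.

Call:
{"method": "move_arm", "body": {"plan": "0.48 -0.92 -0.06 0 0 -0.33;0.48 -0.92 -0.06 0 0 -0.33;0.48 -0.92 -0.06 0 0 -0.33;0.48 -0.92 -0.06 0 0 -0.33;0.48 -0.92 -0.06 0 0 -0.33;0.48 -0.92 -0.06 0 0 -0.33;0.48 -0.92 -0.06 0 0 -0.33;0.48 -0.92 -0.06 0 0 -0.33", "jaw": 50, "newtons": 30}}

```text
t: 0.77
tool_pos: [0.3027, 0.3362, 0.2228]
orientation: [-0.72, -3.058, 0.0]
ft_force: [0.8, 0.3, 0.4]
finger_gap: 0.585
grip_force: 0.0
```

Call:
{"method": "move_arm", "body": {"plan": "0.48 -0.92 -0.06 0 0 -0.33;0.48 -0.92 -0.06 0 0 -0.33;0.48 -0.92 -0.06 0 0 -0.33;0.48 -0.92 -0.06 0 0 -0.33;0.48 -0.92 -0.06 0 0 -0.33;0.48 -0.92 -0.06 0 0 -0.33;0.48 -0.92 -0.06 0 0 -0.33;0.48 -0.92 -0.06 0 0 -0.33"}}

```text
t: 1.43
tool_pos: [0.4562, 0.0418, 0.2039]
orientation: [1.067, 2.955, 0.001]
ft_force: [0.7, -0.0, 0.4]
finger_gap: 0.581
grip_force: 0.0
```

Call:
{"method": "move_arm", "body": {"plan": "0 0 0 0 0 0;0 0 0 0 0 0;0 0 0 0 0 0"}}

```text
t: 1.68
tool_pos: [0.4556, 0.0442, 0.2036]
orientation: [-1.065, -2.955, 0.0]
ft_force: [0.5, 0.7, -0.3]
finger_gap: 0.585
grip_force: 0.0
```

```bash
cat >> h.py <<'E'
from scipy.spatial.transform import Rotation as Ro
def st():
    o=ctrl.observe();R=Ro.from_rotvec(o['orientation']).as_matrix()
    print('t%.2f'%o['t'],o['tool_pos'].round(4),'z',R[:,2].round(3),'y',R[:,1].round(3),'yang',round(np.arctan2(R[1,1],R[0,1]),3),'F',o['ft_force'].round(1),'gap',round(o['finger_gap'],3),'grip',round(o['grip_force'],1));return o
E
python3 - <<'E'
from h import *
st()
c=cap('wrist'); cv2.imwrite('pics/w1.png',c['img'][:,:,::-1]); print(c['mount'],c['fx'])
c=dict(np.load('top.npz'))
hsv=cv2.cvtColor(c['img'],cv2.COLOR_RGB2HSV)
m=((hsv[...,0]<8)|(hsv[...,0]>172))&(hsv[...,1]>150)&(hsv[...,2]>60)
m[:140]=0;m[210:]=0;m[:,:250]=0;m[:,320:]=0
v,u=np.nonzero(m); P=np.array([px(c,a,b,.0205) for a,b in zip(u,v)])[:,:2]
mu=P.mean(0);w=np.linalg.svd(P-mu,full_matrices=False)[2][0];s=(P-mu)@w
print(mu,w,s.min(),s.max(),mu+w*s.min(),mu+w*s.max())
E
```

```text
t1.68 [0.4556 0.0442 0.2036] z [-0.001 -0.    -1.   ] y [ 0.638  0.77  -0.   ] yang 0.879 F [ 0.5  0.7 -0.3] gap 0.585 grip 0.0
[[-4.01296214e-04 -9.58562616e-01 -2.84881644e-01  7.22817454e-02]
 [ 9.99999829e-01 -5.05875457e-04  2.93515424e-04 -1.13168269e-03]
 [-4.25467544e-04 -2.84881477e-01  9.58562655e-01 -1.31593705e-01]
 [ 0.00000000e+00  0.00000000e+00  0.00000000e+00  1.00000000e+00]] 325.19226210127806
[0.62193973 0.04641803] [-0.99400565 -0.10932871] -0.05085091354754485 0.05341992816333214 [0.67248582 0.05197749] [0.56884002 0.0405777 ]
```

View pics/w1.png

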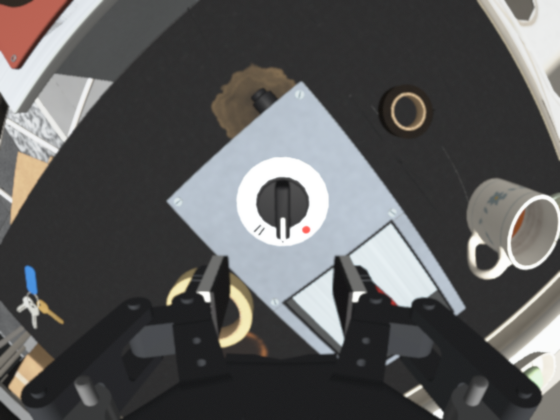

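The wrist view shows the bar vertical at column 283, centred between the fingers at about 281, so the alignment is good. I'll descend and grip.

Call:
{"method": "move_arm", "body": {"plan": "0.02 -0.03 -0.8 0 0 0;0 0 -0.8 0 0 0;0 0 -0.6 0 0 0;0 0 -0.4 0 0 0;0 0 -0.3 0 0 0;0 0 -0.08 0 0 0;0 0 0 0 0 0;0 0 0 0 0 0"}}

```text
t: 2.4
tool_pos: [0.4568, 0.0435, 0.0852]
orientation: [1.063, 2.956, 0.0]
ft_force: [0.5, -0.1, 0.1]
finger_gap: 0.584
grip_force: 0.0
```

Call:
{"method": "move_arm", "body": {"plan": "0 0 0 0 0 0;0 0 0 0 0 0;0 0 0 0 0 0;0 0 0 0 0 0;0 0 0 0 0 0", "jaw": 0, "newtons": 25}}

```text
t: 2.82
tool_pos: [0.4577, 0.0436, 0.0855]
orientation: [1.064, 2.954, 0.003]
ft_force: [1.6, 4.2, 4.2]
finger_gap: 0.127
grip_force: 31.5
```

Call:
{"method": "move_arm", "body": {"plan": "0 0 0 0 0 0.8;0 0 0 0 0 0.8;0 0 0 0 0 0.8;0 0 0 0 0 0.8;0 0 0 0 0 0.8;0 0 0 0 0 0.8;0 0 0 0 0 0.8;0 0 0 0 0 0.8"}}

```text
t: 3.48
tool_pos: [0.4579, 0.0439, 0.0855]
orientation: [0.202, 3.133, 0.003]
ft_force: [3.0, 5.0, 3.8]
finger_gap: 0.13
grip_force: 31.4
```

Call:
{"method": "move_arm", "body": {"plan": "0 0 0 0 0 0.8;0 0 0 0 0 0.8;0 0 0 0 0 0.1;0 0 0 0 0 0;0 0 0 0 0 0"}}

```text
t: 3.9
tool_pos: [0.4579, 0.044, 0.0856]
orientation: [-0.025, 3.139, 0.003]
ft_force: [2.7, 6.5, 2.8]
finger_gap: 0.134
grip_force: 31.4
```

```bash
python3 -c "
from h import *
st()"
```

```text
t3.90 [0.4579 0.044  0.0856] z [ 0.003  0.002 -1.   ] y [-0.016  1.     0.002] yang 1.587 F [2.7 6.5 2.8] gap 0.134 grip 31.4
```

Turned to about the casing axis. Now I'll release, rise and move over the handle.

Call:
{"method": "move_arm", "body": {"plan": "0 0 0 0 0 0;0 0 0 0 0 0;0 0 0 0 0 0;0 0 0 0 0 0;0 0 0 0 0 0;0 0 0 0 0 0", "jaw": 52}}

```text
t: 4.4
tool_pos: [0.4566, 0.0426, 0.0846]
orientation: [0.024, -3.141, 0.0]
ft_force: [-0.3, 0.5, -0.1]
finger_gap: 0.608
grip_force: 0.0
```

Call:
{"method": "move_arm", "body": {"plan": "0 0 0.3 0 0 0;0 0 0.7 0 0 0;0 0 1 0 0 0;0 0 1 0 0 0;0.4 0 0.3 0 0 0.2;0.7 0 0 0 0 0.3;0.7 0 0 0 0 0.3;0.7 0 0 0 0 0.3"}}

```text
t: 5.07
tool_pos: [0.5581, 0.0431, 0.2173]
orientation: [-0.178, 3.135, 0.001]
ft_force: [-0.3, 0.4, -0.2]
finger_gap: 0.611
grip_force: 0.0
```

Call:
{"method": "move_arm", "body": {"plan": "0.7 0 0 0 0 0;0.7 0.06 0 0 0 0;0.2 0 0 0 0 0;0 0 0 0 0 0;0 0 0 0 0 0"}}

```text
t: 5.48
tool_pos: [0.6202, 0.0446, 0.2161]
orientation: [0.173, -3.135, 0.002]
ft_force: [-1.2, -0.8, -0.4]
finger_gap: 0.609
grip_force: 0.0
```

```bash
python3 -c "
from h import *
st();c=cap('wrist'); cv2.imwrite('pics/w2.png',c['img'][:,:,::-1])"
```

```text
t5.48 [0.6202 0.0446 0.2161] z [-0.001 -0.001 -1.   ] y [-0.11   0.994 -0.001] yang 1.681 F [-1.2 -0.8 -0.4] gap 0.609 grip 0.0
```

View pics/w2.png

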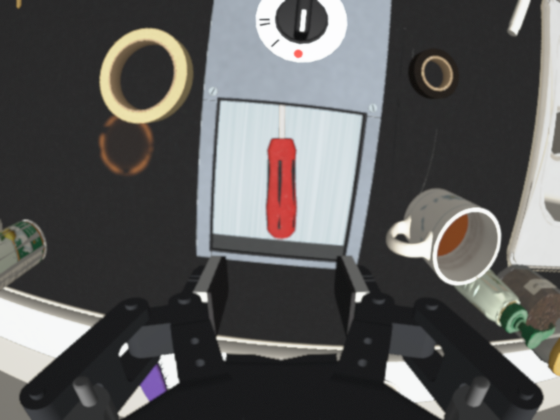

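The selector's pointer at (303,15) lines up with the red dot at (298,53). The handle, at column 282, is vertical and centred between the fingers. I'll descend into the opening.

Call:
{"method": "move_arm", "body": {"plan": "0.02 0.02 -0.9 0 0 0;0 0 -0.9 0 0 0;0 0 -0.9 0 0 0;0 0 -0.8 0 0 0;0 0 -0.6 0 0 0;0 0 -0.4 0 0 0;0 0 -0.3 0 0 0;0 0 0 0 0 0"}}

```text
t: 6.2
tool_pos: [0.6194, 0.0461, 0.023]
orientation: [0.175, -3.134, -0.0]
ft_force: [-0.9, -0.1, 0.3]
finger_gap: 0.608
grip_force: 0.0
```

Call:
{"method": "move_arm", "body": {"plan": "0 0 -0.08 0 0 0;0 0 0 0 0 0;0 0 0 0 0 0"}}

```text
t: 6.45
tool_pos: [0.6222, 0.046, 0.0228]
orientation: [-0.175, 3.135, 0.001]
ft_force: [0.3, 1.2, -0.4]
finger_gap: 0.61
grip_force: 0.0
```

Call:
{"method": "move_arm", "body": {"plan": "0 0 0 0 0 0;0 0 0 0 0 0;0 0 0 0 0 0;0 0 0 0 0 0;0 0 0 0 0 0;0 0 0 0 0 0", "jaw": 0, "newtons": 70}}

```text
t: 6.95
tool_pos: [0.6222, 0.0459, 0.0227]
orientation: [-0.175, 3.135, 0.001]
ft_force: [-1.8, -0.7, 6.6]
finger_gap: 0.337
grip_force: 68.9
```

```bash
python3 -c "
from h import *
st()"
```

```text
t6.95 [0.6222 0.0459 0.0227] z [ 0.001  0.    -1.   ] y [-0.111  0.994  0.   ] yang 1.682 F [-1.8 -0.7  6.6] gap 0.337 grip 68.9
```

The grip is a little high on the round handle: Fz is 6.6 N, and the grasp point is about 10 mm above the axis. I'll regrip lower.

Call:
{"method": "move_arm", "body": {"plan": "0 0 0 0 0 0;0 0 0 0 0 0;0 0 0 0 0 0;0 0 -0.07 0 0 0;0 0 -0.07 0 0 0;0 0 0 0 0 0;0 0 0 0 0 0", "jaw": 48}}

```text
t: 7.53
tool_pos: [0.6212, 0.0459, 0.0155]
orientation: [0.175, -3.136, 0.0]
ft_force: [-0.2, -0.0, -0.5]
finger_gap: 0.557
grip_force: 0.0
```

Call:
{"method": "move_arm", "body": {"plan": "0 0 0 0 0 0;0 0 0 0 0 0;0 0 0 0 0 0;0 0 0 0 0 0;0 0 0 0 0 0;0 0 0 0 0 0", "jaw": 0, "newtons": 70}}

```text
t: 8.03
tool_pos: [0.6217, 0.0458, 0.0162]
orientation: [-0.174, 3.136, -0.0]
ft_force: [0.7, 0.2, 2.6]
finger_gap: 0.347
grip_force: 69.3
```

The regrip is good. Now I'll tilt the butt up in steps while lifting, keeping the shaft between the floor and the cover edge.

Call:
{"method": "move_arm", "body": {"plan": "-0.03 0 0.15 0.055 -0.5 0;-0.03 0 0.15 0.055 -0.5 0;-0.03 0 0.15 0.055 -0.5 0;-0.03 0 0.15 0.055 -0.5 0;0 0 0 0 0 0;0 0 0 0 0 0"}}

```text
t: 8.53
tool_pos: [0.6162, 0.0463, 0.04]
orientation: [-0.165, 2.963, 0.015]
ft_force: [-0.3, 1.0, -1.2]
finger_gap: 0.343
grip_force: 69.2
```

Run:
```python
from h import *
st();c=cap('side'); cv2.imwrite('pics/s1.png',cv2.resize(c['img'][160:280,190:370,::-1],None,fx=4,fy=4,interpolation=cv2.INTER_CUBIC))
```

```text
t8.53 [0.6162 0.0463 0.04  ] z [ 0.172  0.02  -0.985] y [-0.111  0.994  0.001] yang 1.682 F [-0.3  1.  -1.2] gap 0.343 grip 69.2
```

View pics/s1.png

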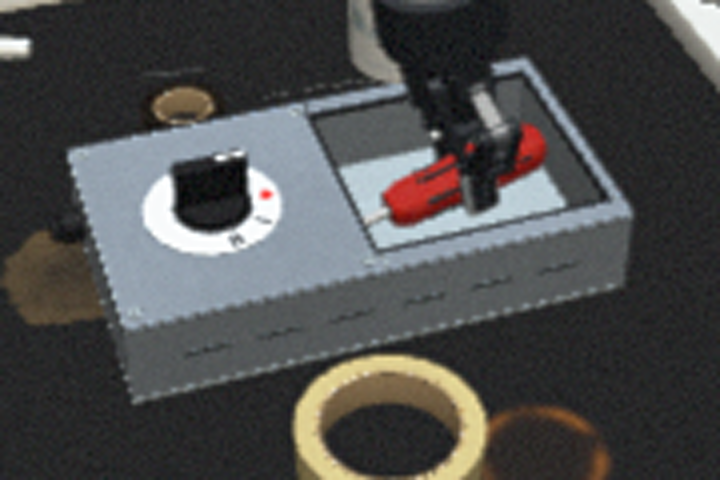

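The handle at (465,180) is held and tilts up with the gripper. The butt at (540,148) clears the far wall, and the pointer is at the red dot (265,194). The forces are near zero, so I'll continue.

Call:
{"method": "move_arm", "body": {"plan": "-0.02 0 0.18 0.055 -0.5 0;-0.02 0 0.18 0.055 -0.5 0;-0.02 0 0.18 0.055 -0.5 0;-0.02 0 0.18 0.055 -0.5 0;0 0 0 0 0 0;0 0 0 0 0 0"}}

```text
t: 9.08
tool_pos: [0.6135, 0.0462, 0.0686]
orientation: [-0.156, 2.788, 0.027]
ft_force: [-0.5, 0.6, -0.9]
finger_gap: 0.34
grip_force: 69.2
```

Call:
{"method": "move_arm", "body": {"plan": "0.1 0.01 0.17 0.055 -0.5 0;0.1 0.01 0.17 0.055 -0.5 0;0.1 0.01 0.17 0.055 -0.5 0;0.1 0.01 0.17 0.055 -0.5 0;0 0 0 0 0 0;0 0 0 0 0 0"}}

```text
t: 9.58
tool_pos: [0.6296, 0.0476, 0.0955]
orientation: [-0.146, 2.614, 0.037]
ft_force: [0.2, 0.9, -0.8]
finger_gap: 0.341
grip_force: 69.2
```

Run:
```python
from h import *
o=st();print(o['joint_positions'].round(2));c=cap('side'); cv2.imwrite('pics/s2.png',cv2.resize(c['img'][140:280,190:370,::-1],None,fx=4,fy=4,interpolation=cv2.INTER_CUBIC))
```

```text
t9.58 [0.6296 0.0476 0.0955] z [ 0.498  0.054 -0.866] y [-0.111  0.994 -0.001] yang 1.682 F [ 0.2  0.9 -0.8] gap 0.341 grip 69.2
[-0.78  0.16  0.67  2.16 -0.26  0.34  1.76]
```

View pics/s2.png

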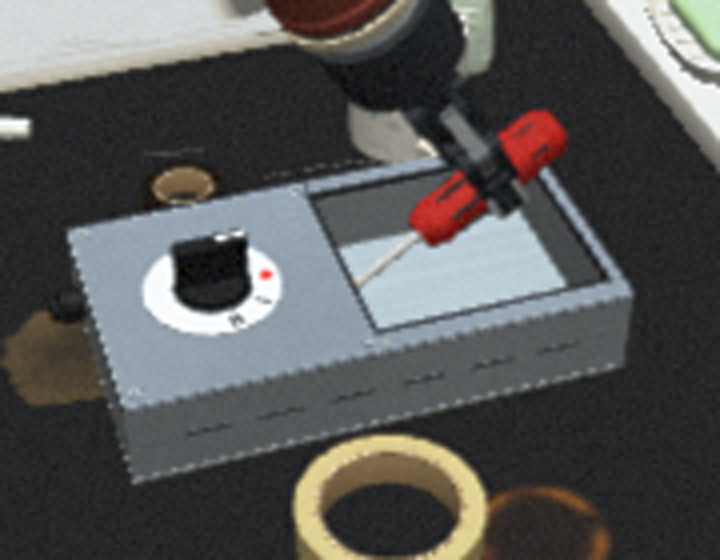

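At 30° the handle is out of the opening, the shaft runs under the cover edge at (360,287) and nothing is touching. Joint 6 is nearing its lower limit, so I'll hold 30° and slide out along the tool's axis.

Call:
{"method": "move_arm", "body": {"plan": "0.23 0.025 0.135 0 0 0;0.23 0.025 0.135 0 0 0;0.23 0.025 0.135 0 0 0;0.23 0.025 0.135 0 0 0;0.23 0.025 0.135 0 0 0;0.23 0.025 0.135 0 0 0;0 0 0 0 0 0;0 0 0 0 0 0"}}

```text
t: 10.3
tool_pos: [0.6857, 0.0535, 0.1288]
orientation: [-0.146, 2.611, 0.037]
ft_force: [-0.5, 0.2, -0.6]
finger_gap: 0.342
grip_force: 69.2
```

Run:
```python
from h import *
o=st();print(o['joint_positions'].round(2))
```

```text
t10.30 [0.6857 0.0535 0.1288] z [ 0.5    0.055 -0.864] y [-0.111  0.994 -0.001] yang 1.682 F [-0.5  0.2 -0.6] gap 0.342 grip 69.2
[-0.73  0.23  0.65  2.01 -0.31  0.43  1.79]
```

Call:
{"method": "move_arm", "body": {"plan": "0.23 0.025 0.135 0 0 0;0.23 0.025 0.135 0 0 0;0.23 0.025 0.135 0 0 0;0.23 0.025 0.135 0 0 0;0 0 0 0 0 0;0 0 0 0 0 0"}}

```text
t: 10.8
tool_pos: [0.7212, 0.0573, 0.1495]
orientation: [-0.145, 2.612, 0.038]
ft_force: [0.1, -0.9, -1.0]
finger_gap: 0.341
grip_force: 69.2
```

Run:
```python
from h import *
o=st();print(o['joint_positions'].round(2));c=cap('side'); cv2.imwrite('pics/s3.png',cv2.resize(c['img'][120:280,190:390,::-1],None,fx=3.6,fy=3.6,interpolation=cv2.INTER_CUBIC))
```

```text
t10.80 [0.7212 0.0573 0.1495] z [ 0.499  0.055 -0.865] y [-0.111  0.994 -0.001] yang 1.682 F [ 0.1 -0.9 -1. ] gap 0.341 grip 69.2
[-0.7   0.28  0.64  1.91 -0.33  0.5   1.81]
```

View pics/s3.png

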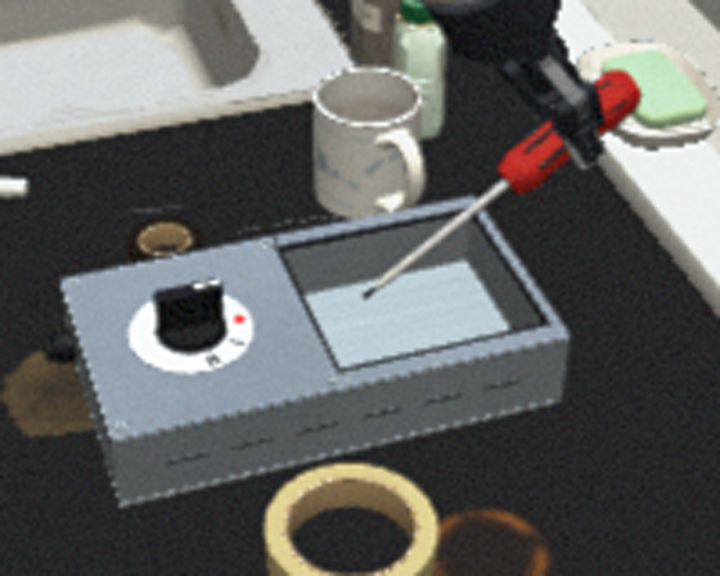

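The tip at (370,293) is clear of the cover edge at about column 310. I'll lift straight up.

Call:
{"method": "move_arm", "body": {"plan": "0 0 0.3 0 0 0;0 0 0.5 0 0 0;0 0 0.6 0 0 0;0 0 0.6 0 0 0;0 0 0.6 0 0 0;-0.1 0 0.3 0 0 0;0 0 0 0 0 0;0 0 0 0 0 0"}}

```text
t: 11.52
tool_pos: [0.7172, 0.0576, 0.2666]
orientation: [-0.145, 2.61, 0.039]
ft_force: [-0.1, -0.1, -2.0]
finger_gap: 0.339
grip_force: 69.2
```

Call:
{"method": "move_arm", "body": {"plan": "0 0 0 0 0 0;0 0 0 0 0 0;0 0 0 0 0 0;0 0 0 0 0 0;0 0 0 0 0 0;0 0 0 0 0 0"}}

```text
t: 12.02
tool_pos: [0.7175, 0.0574, 0.2655]
orientation: [-0.145, 2.612, 0.037]
ft_force: [-0.5, -0.6, -0.3]
finger_gap: 0.345
grip_force: 69.2
```

Run:
```python
from h import *
o=st();print(abs(o['joint_velocities']).max());c=cap('side'); cv2.imwrite('pics/s4.png',cv2.resize(c['img'][60:280,150:400,::-1],None,fx=2.7,fy=2.7,interpolation=cv2.INTER_CUBIC))
```

```text
t12.02 [0.7175 0.0574 0.2655] z [ 0.499  0.055 -0.865] y [-0.111  0.994 -0.001] yang 1.682 F [-0.5 -0.6 -0.3] gap 0.345 grip 69.2
0.0027427148815079676
```

View pics/s4.png

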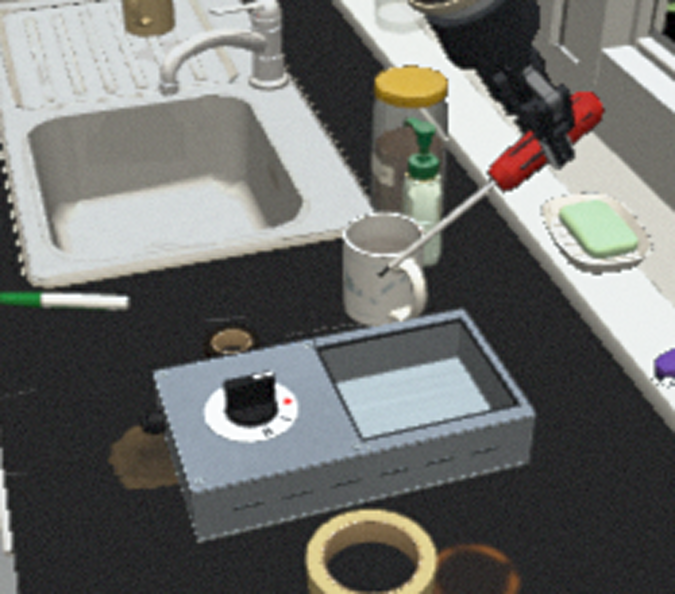

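The screwdriver hangs still, with its tip about 0.18 m above the worktop. The selector is at the dot, and the mug and tape rolls look unmoved. I'll hand it in.

```bash
python3 -c "
from station import job
print(job.job_done())"
```

```text
the job is handed in; nothing more can be done
None
```

I turned the selector to off and released it, then drew the screwdriver out through the service opening. At hand-in it was gripped and still, tip about 0.18 m above the worktop, and the mug and tape rolls looked unmoved; no verdict came back.

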